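# Bank the jiko: tip the firebrick out of the way and push the air door shut

### The job

A firebrick stands on end in front of the jiko and keeps its air door from closing. Push the brick over, away from the jiko, so that it lies flat on its broad side on the tiles clear of the door, then push the air door fully shut. Only push: do not pick up or carry anything, and leave the bowl, the colander and the saucepan where they are.

Things in the scene. Friction and masses are not known exactly. Their poses are not given: they have to be found in the camera images.
- jiko: squat charcoal stove, does not move: a dark steel ash box 240 x 240 mm and 125 mm high with a round fire bowl on top (170 mm across at its foot, 228 mm at its rim; pan rests reach 222 mm above the tiles). Origin: centre of the underside, on the tiles; z up. Its flat front with the air mouth is the face 120 mm from the origin along its own -x; its own +y runs along that front towards the door's hinge
- brick: terracotta-coloured insulating firebrick, 64 x 114 x 230 mm (its own x, y, z), about 0.6 to 1 kg, loose. It stands on end before the jiko's front, with its own +x face (114 wide, 230 high) turned roughly to the jiko (within 9 degrees) and a gap of about 65 to 100 mm between the two. Origin: centre of the underside at the start. Pushed away from the jiko near its top it tips over about its far bottom edge and comes to lie with its own +x face up
- brick_center (a point): the centre of the brick, 115 mm above its origin along its own z
- air_door (a joint): hinge angle of the jiko's air door, a steel sheet 112 mm wide, 96 mm high and 4 mm thick (16 to 112 mm above the tiles) on an upright hinge; 0 is shut flat against the jiko's front, it starts about 1.55 to 1.85 rad open and stops at 1.95. It stays where it is left (light friction, about 1 N at the handle)
- air_door_hinge (a point): point on the door's hinge axis at mid height, 64 mm above the tiles, fixed to the jiko (axes as the jiko's); in the jiko's frame at x -124, y +56 mm. Shut, the door reaches from here 112 mm along the jiko's -y; opening, its free edge swings out to the jiko's -x side
- air_door_handle (a point): middle of the upright bar of the door's handle (10 mm thick, 60 mm high, 34 to 94 mm above the tiles). It stands 37 mm in front of the door sheet on its outer face, 85 mm from the hinge along the door; its axes turn with the door: -x points out of the outer face, -y from the hinge to the free edge. Pushing the bar along its own +x shuts the door
- bowl: white ceramic bowl, 140 mm across, 65 mm high, loose bystander. Origin: centre of the underside
- colander: orange plastic colander, 216 mm across, 95 mm high, loose bystander. Origin: centre of the underside
- saucepan: stainless steel saucepan, 170 mm across, 85 mm high, loose bystander; a black handle reaches out to 238 mm from its centre along its own x, 88 mm above the tiles. Origin: centre of the underside
There are look-alikes about, which are no part of the job. There is more than one size of the brick; the one meant has the size given above.

How it is judged:
By the outcome, as a careful person would: the job done as asked, in the order asked, and still so for the second after the job is handed in, with the robot touching nothing.
It also fails if it takes over 51 s, if anything falls off the work surface, if the arm or the gripper's body presses on something with over 40 N, if the wrist force passes 120 N, or if a joint passes its speed limit or range.

### The arm

A 6-joint arm with a two-finger parallel gripper is mounted at the origin on the work surface. World frame = base frame: x ahead of the robot, y to its left, z up, the work surface at z = 0. Lengths are in m, angles in rad, forces in N, time in s.
With the tool pointing down it reaches from about 0.35 to 0.975 m from the base axis. Payload 4.9 kg.
Tool frame: the origin (TCP) lies at the very end of the fingers, on their centre line; the grasp point (between the pads) lies 19 mm behind it; z points along the fingers, y is the line along which they close (so a half turn about z gives the same grasp; the last joint's range is limited). The gripper opens to 85 mm and grips with 20 to 120 N. Pads are 22 mm wide; open, the fingers measure 114 mm over their backs; the gripper's body (76 mm by 85 mm) begins 54 mm behind the grasp point. The pads swing forward as they close: fully open they stand 13 mm farther back than shut.
Start: joints at [1.117, 0.053, 1.613, -0, 1.476, -0.119], TCP at [0.205, 0.59, 0.231] pointing down, gripper open.
Joint ranges: [-3.01, 3.01], [-1.01, 2.22], [0.06, 2.58], [-1.02, 4.17], [0.09, 2.62], [-3.14, 3.14]. Speed limits (rad/s): [2.57, 2.57, 3.14, 3.14, 3.14, 3.14].

### API

Orientations are given as a unit quaternion [w, x, y, z].
In Python, from plant import state, optics, ticket, nets gives the robot as it stands. The module is installed in compiled form; this text tells all that it offers.
- The arm moves only by the shell command python3 -m inch 'ROWS' [OPENING]. ROWS is JSON, a list of rows, each an object of numbers: "dx", "dy", "dz": the shift along the tool's x, y, z as a fraction of full scale; "rx", "ry", "rz": the turn, a rotation vector about the tool's x, y, z as a fraction of full scale. In form: [{"dx": .., "dy": .., "dz": .., "rx": .., "ry": .., "rz": ..}, ...]. A call has 1 to 5 rows; each row is the pose to reach, as a shift and turn from the pose commanded when the call began, along the tool's axes at that moment; what a row does not reach only later rows make up. Full scale, the value 1, is 0.8 m for a shift and 1.5 rad for a turn. A row lasts 1/10 s, in which the tool goes at most 50 mm and 8.59 degrees, less where a joint would pass 70% of its speed; a pose out of reach is approached as far as the arm can. A call with a number of a shift or a turn outside -1 to 1 is refused whole. A call with a gripper value outside its range is refused whole. OPENING is the opening, from -1 (shut) to 1 (fully open), set as the call begins (- or left out, the last holds). The fingers move at their own pace and stop on an object; the grip force is fixed at half the most. Time passes only in rows, so rows that repeat a pose let the fingers close. It gives the time, the measured TCP pose, the force, the opening and the grip force at its end, in the units of the state.
- state(): the state, without advancing time (a new reading comes with each control period).
- optics.grab_frame(name): name is "scene" or "side" or "wrist"; returns the picture (420x560x3 uint8, red, green, blue); there is no depth.
- optics.camera_info(name): a dict with "fx", "fy", "cx", "cy" (pixels), "R" (3x3) and "t" (3): a world point X has camera coordinates R X + t. Camera axes: x right, y down, z forward; pixel columns grow to the right and rows downward; lengths in m; the calibration is good to about 2 mm. The wrist camera is an equidistant fisheye: a pixel r from the principal point sees the ray r / f radians off the axis. A picture is of the moment at which its call begins: read the wrist's pose just before it. camera_info takes no time and is no camera call; for the wrist camera it gives the pose at the moment of the call.
- ticket.job_done(): hands the job in; it is judged then, once.
Trained networks look in the newest picture that a camera, given by its name, has taken for a name from the list of things; names that differ only in an ending like _2 or _b are one class to them, and where a whole thing is asked for, a point or a joint stands for the part that bears it (a point fixed in the world has none). Each returns a list of dicts, best first, with "confidence" (0 to 1); they miss things now and then, are a little off and sometimes report something else, mostly with a low value. They report only what shows in the picture. A call takes as long as a camera call. They do not tell look-alikes from the thing itself.
- nets.boxes_of(camera, name): "bbox" ([centre column, centre row, width, height] in pixels, round what is visible of it).
- nets.outline_of(camera, name): "pixels" (420x560 bool, what is visible of it) and "bbox" ([centre column, centre row, width, height] in pixels, round what is visible of it).
The state is a dict: "time": time; "joint_pos": joint angles; "joint_vel": joint speeds; "joint_efforts": joint torques, N m; "tool_pos": TCP position; "tool_rot": TCP orientation; "contact_force": force on the tool from outside, world axes, zero at the start; "ft_torque": the same for the moment, N m; "gripper_width": opening from 0.0 (shut) to 1.0 (fully open); "grasp_force": force on a finger pad.
Only numpy, scipy, OpenCV 4.12 (cv2) and the standard library are available. Lean on these libraries where they do the work, as an engineer would, in place of code of your own. Each camera call takes 0.05 s, during which the arm holds its last target. There are 200 camera calls.

## Working session

There is one attempt and no reset: what is moved stays moved. The work goes in short steps, Python scripts to look and compute and a shell command to move; the robot and the scene stay as the last step left them, time stands still between calls to the robot, and variables do not carry over. Pictures are saved under pics/ and viewed, at most 10 in all, crops included, and the job is handed in when it is done.

```bash
mkdir -p pics; cat > h.py <<'E'
import numpy as np, cv2
from plant import state, optics, ticket, nets
def save(cam,fn):
    im=optics.grab_frame(cam); cv2.imwrite('pics/'+fn,im[:,:,::-1]); return im
def ray(cam,u,v):
    c=optics.camera_info(cam);R=np.array(c['R']);t=np.array(c['t'])
    d=R.T@np.array([(u-c['cx'])/c['fx'],(v-c['cy'])/c['fy'],1]);return -R.T@t,d
def onz(cam,u,v,z):
    o,d=ray(cam,u,v);return o+d*(z-o[2])/d[2]
def proj(cam,X):
    c=optics.camera_info(cam);p=np.array(X)@np.array(c['R']).T+np.array(c['t'])
    return p[...,:2]/p[...,2:]*[c['fx'],c['fy']]+[c['cx'],c['cy']]
E
python3 - <<'E'
from h import *
a=save('scene','a.png')
for n in ['jiko','brick','air_door','bowl','colander','saucepan']:
    for r in nets.boxes_of('scene',n)[:4]: print('scene',n,round(r['confidence'],2),np.round(r['bbox']))
b=save('side','b.png')
for n in ['jiko','brick','air_door']:
    for r in nets.boxes_of('side',n)[:4]: print('side',n,round(r['confidence'],2),np.round(r['bbox']))
for c in('scene','side'):
    i=optics.camera_info(c);R=np.array(i['R']);print(c,np.round(-R.T@np.array(i['t']),3),np.round(R[2],2),i['fx'])
s=state();print(s['time'],s['tool_pos'],s['tool_rot'])
E
```

```text
scene jiko 0.69 [171. 212. 174. 150.]
scene brick 0.9 [328. 242.  92. 146.]
scene brick 0.75 [267. 143.  37.  62.]
scene brick 0.74 [253. 182.  37. 102.]
scene air_door 0.94 [231. 240.  53.  45.]
scene air_door 0.71 [158. 301.  65.  60.]
scene bowl 0.66 [157. 300.  68.  61.]
scene colander 0.6 [466. 219.  96.  82.]
scene saucepan 0.62 [428. 141.  96.  87.]
side jiko 0.62 [176. 245. 171. 130.]
side brick 0.91 [334. 257.  90. 108.]
side brick 0.82 [254. 148.  37.  51.]
side brick 0.7 [247. 198.  43.  78.]
side air_door 0.59 [235. 256.  49.  24.]
scene [ 1.239 -0.121  1.083] [-0.57  0.14 -0.81] 529.4128741761705
side [ 0.944 -0.101  1.126] [-0.36  0.13 -0.92] 449.2794202722492
0.55 [0.20535534 0.59029226 0.23131963] [-2.16792087e-06  1.66619004e-01  9.86021352e-01  1.68336778e-05]
```

View pics/a.png

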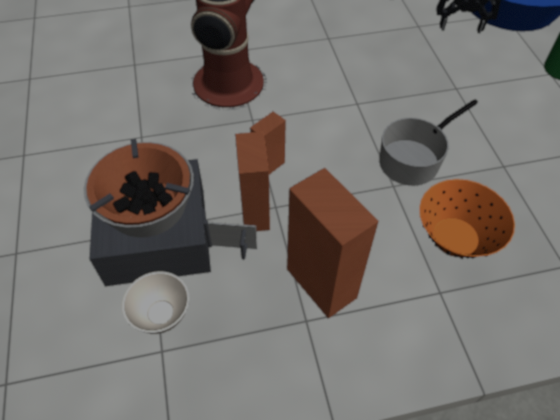

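View pics/b.png

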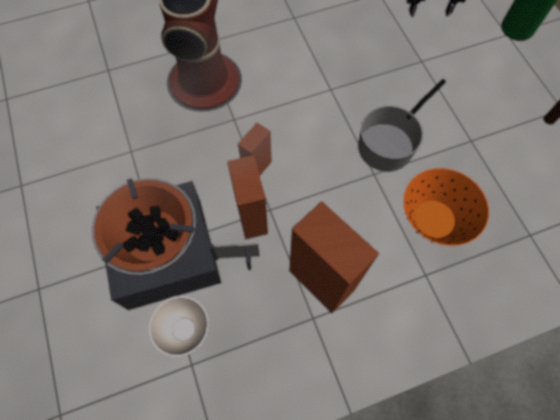

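The first picture shows the jiko at (150,210) with its front facing right (world +y) and the open door at (231,240). The brick candidates are (253,182) tall and close to the front, (328,242) big, and (267,143) small. I'll fit box models to the outlines to settle sizes and poses.

```bash
cat > fit.py <<'E'
from h import *
from scipy.optimize import minimize
def hull(cam,P):
    m=np.zeros((420,560),np.uint8);cv2.fillConvexPoly(m,cv2.convexHull(np.round(proj(cam,P)*8).astype(np.int32)),1,shift=3);return m>0
def tf(P,p): 
    c,s=np.cos(p[2]),np.sin(p[2]);return np.array(P)@np.array([[c,s,0],[-s,c,0],[0,0,1]])+[p[0],p[1],0]
def box(a,b,h,z0=0): return np.array([[x,y,z] for x in(-a/2,a/2) for y in(-b/2,b/2) for z in(z0,h)])
def ring(d,z): t=np.linspace(0,6.28,40);return np.c_[d/2*np.cos(t),d/2*np.sin(t),0*t+z]
def iou(ms,parts,p,ign=None):
    r=[]
    for c,m in ms.items():
        q=np.any([hull(c,tf(P,p)) for P in parts],0)
        k=np.ones_like(m) if ign is None else ~ign[c]
        r.append((q&m&k).sum()/((q|m)&k).sum())
    return np.mean(r)
def fit(ms,parts,p0s,ign=None):
    best=None
    for p0 in p0s:
        sx=np.array(p0)+np.array([[0,0,0],[.02,0,0],[0,.02,0],[0,0,.25]])
        r=minimize(lambda p:-iou(ms,parts,p,ign),p0,method='Nelder-Mead',options=dict(initial_simplex=sx,xatol=3e-4,fatol=1e-4,maxiter=160))
        if best is None or r.fun<best.fun:best=r
    return best.x,-best.fun
E
python3 - <<'E'
from fit import *
M={}
for c in('scene','side'):
    optics.grab_frame(c)
    for n in('brick','jiko','air_door','bowl','colander','saucepan'): M[c,n]=nets.outline_of(c,n)
import pickle;pickle.dump(M,open('M.pkl','wb'))
def pick(c,n,u,v): return min(M[c,n],key=lambda r:np.hypot(r['bbox'][0]-u,r['bbox'][1]-v))['pixels']
B={'A':((253,182),(247,198)),'B':((328,242),(334,257)),'C':((267,143),(254,148))}
for k,(a,b) in B.items():
    ms={'scene':pick('scene','brick',*a),'side':pick('side','brick',*b)}
    g=onz('scene',a[0],a[1]+15,.05)[:2]
    for s in(.6,.8,1,1.2,1.4):
        p,f=fit(ms,[box(.064*s,.114*s,.23*s)],[(*g,y) for y in(-2.2,-1.6,-1,-.4)]);print(k,s,np.round(p,3),round(f,3))
ms={'scene':pick('scene','jiko',171,212),'side':pick('side','jiko',176,245)}
oth={c:np.any([r['pixels'] for n in('air_door','bowl') for r in M[c,n] if r['confidence']>.5],0) for c in ms}
parts=[box(.24,.24,.125),np.r_[ring(.17,.125),ring(.228,.2)]]
g=onz('scene',150,215,.1)[:2]
print('jiko',fit(ms,parts,[(*g,y) for y in(-1.9,-1.57,-1.3)],oth))
for n in('bowl','colander','saucepan'):
    r=M['scene',n][0];print(n,onz('scene',*r['bbox'][:2],.04))
E
```

```text
A 0.6 [ 0.438 -0.004 -1.076] 0.49
A 0.8 [ 0.458 -0.009 -1.513] 0.743
A 1 [ 0.485 -0.014 -1.678] 0.928
A 1.2 [ 0.476 -0.009 -1.737] 0.619Traceback (most recent call last):
  File "<stdin>", line 13, in <module>
  File "fit.py", line 20, in fit
    r=minimize(lambda p:-iou(ms,parts,p,ign),p0,method='Nelder-Mead',options=dict(initial_simplex=sx,xatol=3e-4,fatol=1e-4,maxiter=160))
    res = _minimize_neldermead(fun, x0, args, callback, bounds=bounds,
                               **options)
    fxr = func(xr)
    fx = function(np.copy(x), *(wrapper_args + args))
  File "fit.py", line 20, in <lambda>
    r=minimize(lambda p:-iou(ms,parts,p,ign),p0,method='Nelder-Mead',options=dict(initial_simplex=sx,xatol=3e-4,fatol=1e-4,maxiter=160))
                         ~~~^^^^^^^^^^^^^^^^
  File "fit.py", line 12, in iou
    q=np.any([hull(c,tf(P,p)) for P in parts],0)
              ~~~~^^^^^^^^^^^
  File "fit.py", line 4, in hull
    m=np.zeros((420,560),np.uint8);cv2.fillConvexPoly(m,cv2.convexHull(np.round(proj(cam,P)*8).astype(np.int32)),1,shift=3);return m>0
                                                                                ~~~~^^^^^^^
  File "h.py", line 11, in proj
    c=optics.camera_info(cam);p=np.array(X)@np.array(c['R']).T+np.array(c['t'])
ValueError: time passes only in moves, steps and waits
```

```bash
sed -i 's/^def ray/import functools\nCI=functools.lru_cache(lambda c:{k:np.array(v) for k,v in optics.camera_info(c).items()})\ndef ray/; s/c=optics.camera_info(cam)/c=CI(cam)/' h.py
cat > geo.py <<'E'
from fit import *
import pickle
M=pickle.load(open('M.pkl','rb'))
def pick(c,n,u,v): return min(M[c,n],key=lambda r:np.hypot(r['bbox'][0]-u,r['bbox'][1]-v))['pixels']
E
python3 - <<'E'
from geo import *
B={'B':((328,242),(334,257),(.6,.8,1,1.2,1.4)),'C':((267,143),(254,148),(.4,.6,.8,1)),'A':((253,182),(247,198),(.95,1,1.05))}
for k,(a,b,S) in B.items():
    ms={'scene':pick('scene','brick',*a),'side':pick('side','brick',*b)}
    g=onz('scene',a[0],a[1]+15,.05)[:2]
    for s in S:
        p,f=fit(ms,[box(.064*s,.114*s,.23*s)],[(*g,y) for y in(-2.2,-1.6,-.8)]);print(k,s,np.round(p,3),round(f,3))
ms={'scene':pick('scene','jiko',171,212),'side':pick('side','jiko',176,245)}
oth={c:np.any([r['pixels'] for n in('air_door','bowl') for r in M[c,n] if r['confidence']>.5],0) for c in ms}
parts=[box(.24,.24,.125),np.r_[ring(.17,.125),ring(.228,.2)]]
g=onz('scene',150,215,.1)[:2]
p,f=fit(ms,parts,[(*g,y) for y in(-1.9,-1.57,-1.3)],oth);print('jiko',p,f)
for th in np.arange(1.5,1.9,.05):
    c,s=np.cos(th),np.sin(th)
    d=[]
    for cam in('scene','side'):
        # door dir from hinge: (-sin, -cos)
        u=np.array([-s,-c]);n=np.array([-c,s]) # outer normal: shut -> -x
        P=[np.r_[np.array([-.124,.056])+u*r,z] for r in(0,.112) for z in(.016,.112)]
        H=[np.r_[np.array([-.124,.056])+u*r+n*e,z] for r in(.08,.09) for e in(0,.042) for z in(.034,.094)]
        q=hull(cam,tf(P,p))|hull(cam,tf(H,p)); m=M[cam,'air_door'][0]['pixels'];d.append((q&m).sum()/(q|m).sum())
    print(round(th,2),np.round(d,3))
for n in('bowl','colander','saucepan'):
    r=M['scene',n][0];print(n,onz('scene',*r['bbox'][:2],.04))
im=cv2.imread('pics/a.png');cv2.imwrite('pics/c.png',cv2.resize(im[110:300,80:390],None,fx=2.5,fy=2.5))
E
```

```text
B 0.6 [ 0.688  0.164 -1.129] 0.181
B 0.8 [ 0.684  0.149 -1.111] 0.329
B 1 [ 0.695  0.124 -1.068] 0.532
B 1.2 [ 0.711  0.101 -1.056] 0.799
B 1.4 [ 0.714  0.094 -1.256] 0.893
C 0.4 [ 0.299  0.08  -1.094] 0.505
C 0.6 [ 0.326  0.069 -1.521] 0.737
C 0.8 [ 0.347  0.057 -2.032] 0.537
C 1 [ 0.352  0.055 -1.861] 0.389
A 0.95 [ 0.478 -0.012 -1.666] 0.933
A 1 [ 0.486 -0.014 -1.687] 0.929
A 1.05 [ 0.483 -0.014 -1.688] 0.838
jiko [ 0.499247   -0.25810247 -1.62606783] 0.9729603889188477
1.5 [0.557 0.301]
1.55 [0.596 0.344]
1.6 [0.638 0.389]
1.65 [0.694 0.451]
1.7 [0.753 0.529]
1.75 [0.83 0.61]
1.8 [0.893 0.714]
1.85 [0.925 0.803]
bowl [ 0.69692066 -0.26311677  0.04      ]
colander [0.6408584  0.47593146 0.04      ]
saucepan [0.38854926 0.47547162 0.04      ]
```

View pics/c.png

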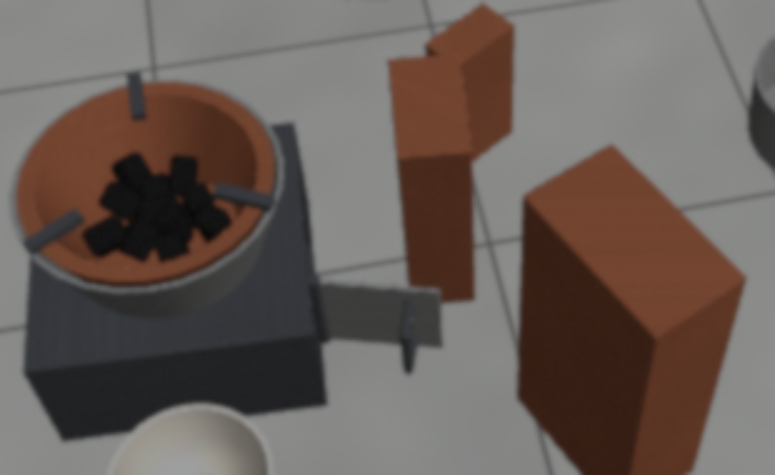

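Brick A at (253,182) is the one: size factor 1.0 fits it, while B is about 1.4 and C about 0.6. The crop agrees: A stands free before the jiko's front, and the door is open just in front of it (about 1.85 rad). Next I check the red object near the base and the path for the first reach.

```bash
python3 - <<'E'
from geo import *
print('mill foot',onz('scene',228,85,0.01),onz('scene',195,85,0.01)[1],onz('scene',265,85,.01)[1])
o,d=ray('scene',222,2);f=onz('scene',228,85,.01);k=(f[0]-o[0])/d[0];print('height at image top',(o+k*d))
o,d=ray('scene',238,2)
print('tcp px',proj('scene',np.array([.205,.59,.231])),proj('scene',np.array([.205,.59,.3])),'blue',onz('scene',520,20,.05),'green',onz('scene',555,70,0.02))
s=state();R=cv2.Rodrigues
from scipy.spatial.transform import Rotation as Ro
q=s['tool_rot'];T=Ro.from_quat([*q[1:],q[0]]).as_matrix()
for P in [(.487,.25,.36),(.487,-.092,.36),(.487,-.092,.19)]:
    print(P,np.round(T.T@(np.array(P)-s['tool_pos'])/.8,3))
print(s['time'])
p=(.499,-.258,-1.626)
for th in(1.85,1.9,1.95):
    c,s_=np.cos(th),np.sin(th);u=np.array([-s_,-c]);n=np.array([-c,s_]);d=[]
    for cam in('scene','side'):
        P=[np.r_[np.array([-.124,.056])+u*r,z] for r in(0,.112) for z in(.016,.112)]
        H=[np.r_[np.array([-.124,.056])+u*r+n*e,z] for r in(.08,.09) for e in(0,.042) for z in(.034,.094)]
        q=hull(cam,tf(P,p))|hull(cam,tf(H,p)); m=M[cam,'air_door'][0]['pixels'];d.append(round((q&m).sum()/(q|m).sum(),3))
    print(th,d)
E
```

```text
mill foot [ 0.02102387 -0.00276313  0.01      ] -0.0987545696689426 0.10509936072014445
height at image top [0.02102387 0.00241028 0.28566097]
tcp px [458.59745035  34.25009792] [466.30848837  10.85367952] blue [-0.04249084  0.96772785  0.05      ] green [0.17482953 0.984171   0.02      ]
(0.487, 0.25, 0.36) [-0.472 -0.286 -0.161]
(0.487, -0.092, 0.36) [-0.613 -0.69  -0.161]
(0.487, -0.092, 0.19) [-0.613 -0.69   0.052]
1.25
1.85 [np.float64(0.924), np.float64(0.799)]
1.9 [np.float64(0.857), np.float64(0.8)]
1.95 [np.float64(0.778), np.float64(0.726)]
```

```bash
python3 -m inch '[{"dx":-0.2,"dy":-0.2,"dz":-0.161,"rz":-0.15},{"dx":-0.613,"dy":-0.69,"dz":-0.161,"rz":-0.15},{"dx":-0.613,"dy":-0.69,"dz":-0.161,"rz":-0.15},{"dx":-0.613,"dy":-0.69,"dz":-0.161,"rz":-0.15},{"dx":-0.613,"dy":-0.69,"dz":-0.161,"rz":-0.15}]' -1
cat > off.py <<'E'
import sys,numpy as np
from plant import state
from scipy.spatial.transform import Rotation as Ro
s=state();q=s['tool_rot'];T=Ro.from_quat([*q[1:],q[0]]).as_matrix()
print('t',s['time'],np.round(s['tool_pos'],3),'x',np.round(T[:,0],3),'y',np.round(T[:,1],3),'F',np.round(s['contact_force'],1),s['gripper_width'])
for a in sys.argv[1:]:
    P=np.array(eval(a));print(P,np.round(T.T@(P-s['tool_pos'])/.8,3))
E
python3 off.py .487,-.092,.36 .487,-.092,.19
```

```text
t 1.25 [0.205 0.59  0.231] x [-0.944  0.329 -0.   ] y [ 0.329  0.944 -0.   ] F [-0.4 -1.  -0.8] 0.9962164752062572
[ 0.487 -0.092  0.36 ] [-0.613 -0.69  -0.161]
[ 0.487 -0.092  0.19 ] [-0.613 -0.69   0.052]validation failed for argument at $[0]...
```

```bash
python3 -m inch '[{"dx":-0.2,"dy":-0.2,"dz":-0.161,"rx":0,"ry":0,"rz":-0.15},{"dx":-0.613,"dy":-0.69,"dz":-0.161,"rx":0,"ry":0,"rz":-0.15},{"dx":-0.613,"dy":-0.69,"dz":-0.161,"rx":0,"ry":0,"rz":-0.15},{"dx":-0.613,"dy":-0.69,"dz":-0.161,"rx":0,"ry":0,"rz":-0.15},{"dx":-0.613,"dy":-0.69,"dz":-0.161,"rx":0,"ry":0,"rz":-0.15}]' -1; echo
python3 off.py .487,-.092,.36 .487,-.092,.19
```

```text
time: 1.75
tool_pos: [0.2994, 0.3664, 0.2861]
tool_rot: [0.0, 0.054, 0.999, 0.0]
contact_force: [1.3, -0.6, -0.8]
gripper_width: 0.144
grasp_force: 0.0

t 1.75 [0.299 0.366 0.286] x [-0.994  0.109 -0.001] y [0.109 0.994 0.   ] F [ 1.3 -0.6 -0.8] 0.14427721490577688
[ 0.487 -0.092  0.36 ] [-0.296 -0.544 -0.092]
[ 0.487 -0.092  0.19 ] [-0.295 -0.544  0.12 ]
```

```bash
python3 -m inch '[{"dx":-0.296,"dy":-0.544,"dz":-0.09,"rx":0,"ry":0,"rz":0},{"dx":-0.296,"dy":-0.544,"dz":-0.09,"rx":0,"ry":0,"rz":0},{"dx":-0.296,"dy":-0.544,"dz":-0.09,"rx":0,"ry":0,"rz":0},{"dx":-0.296,"dy":-0.544,"dz":-0.09,"rx":0,"ry":0,"rz":0},{"dx":-0.296,"dy":-0.544,"dz":-0.09,"rx":0,"ry":0,"rz":0}]'; echo
python3 off.py .487,-.092,.36 .487,-.092,.19
```

```text
time: 2.25
tool_pos: [0.393, 0.1372, 0.3223]
tool_rot: [0.001, 0.055, 0.999, 0.0]
contact_force: [1.3, 0.7, -0.3]
gripper_width: 0.002
grasp_force: 0.0

t 2.25 [0.393 0.137 0.322] x [-0.994  0.109 -0.001] y [0.109 0.994 0.   ] F [ 1.3  0.7 -0.3] 0.0024400042999478296
[ 0.487 -0.092  0.36 ] [-0.148 -0.272 -0.047]
[ 0.487 -0.092  0.19 ] [-0.148 -0.272  0.165]
```

```bash
python3 -m inch '[{"dx":-0.18,"dy":-0.278,"dz":-0.06,"rx":0,"ry":0,"rz":0},{"dx":-0.18,"dy":-0.278,"dz":-0.06,"rx":0,"ry":0,"rz":0},{"dx":-0.18,"dy":-0.278,"dz":-0.06,"rx":0,"ry":0,"rz":0},{"dx":-0.18,"dy":-0.278,"dz":-0.06,"rx":0,"ry":0,"rz":0},{"dx":-0.18,"dy":-0.278,"dz":-0.06,"rx":0,"ry":0,"rz":0}]' | head -3; echo
python3 off.py .487,-.092,.36 .487,-.092,.19
```

```text
time: 2.75
tool_pos: [0.5036, -0.0829, 0.3668]
tool_rot: [0.0, 0.055, 0.998, -0.0]

t 2.75 [ 0.504 -0.083  0.367] x [-0.994  0.11  -0.001] y [0.11  0.994 0.   ] F [0.1 0.3 0.5] 0.00423026624877243
[ 0.487 -0.092  0.36 ] [ 0.019 -0.014  0.009]
[ 0.487 -0.092  0.19 ] [ 0.02  -0.014  0.221]
```

```bash
python3 -m inch '[{"dx":0.03,"dy":-0.014,"dz":0.0,"rx":0,"ry":0,"rz":0},{"dx":0.03,"dy":-0.014,"dz":0.0,"rx":0,"ry":0,"rz":0},{"dx":0.03,"dy":-0.014,"dz":0.0,"rx":0,"ry":0,"rz":0}]' | head -2; echo
python3 off.py .477,-.092,.195; python3 - <<'E'
from h import *
save('side','d.png')
E
```

```text
time: 3.05
tool_pos: [0.478, -0.0894, 0.3664]

t 3.05 [ 0.478 -0.089  0.366] x [-0.994  0.11  -0.001] y [0.11  0.994 0.   ] F [-0.3 -0.5 -0.2] -0.000429427946593966
[ 0.477 -0.092  0.195] [ 0.001 -0.003  0.214]
```

View pics/d.png

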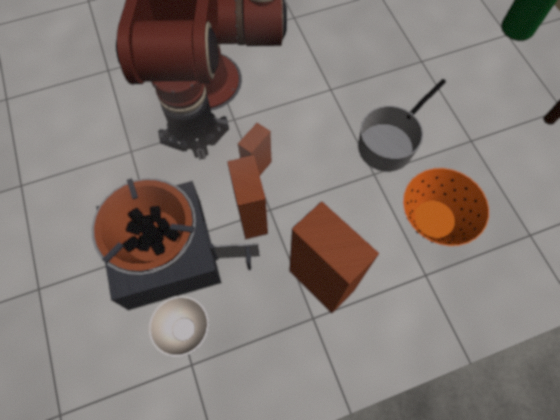

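The gripper, with its tip at about (201,153), hangs above the gap between jiko and brick, and nothing has been disturbed. Descending now.

```bash
python3 -m inch '[{"dx":0,"dy":-0.003,"dz":0.05,"rx":0,"ry":0,"rz":0},{"dx":0,"dy":-0.003,"dz":0.11,"rx":0,"ry":0,"rz":0},{"dx":0,"dy":-0.003,"dz":0.17,"rx":0,"ry":0,"rz":0},{"dx":0,"dy":-0.003,"dz":0.212,"rx":0,"ry":0,"rz":0},{"dx":0,"dy":-0.003,"dz":0.212,"rx":0,"ry":0,"rz":0}]' | head -4; echo
python3 off.py
```

```text
time: 3.6
tool_pos: [0.4744, -0.0894, 0.1908]
tool_rot: [-0.005, 0.054, 0.999, 0.002]
contact_force: [-0.6, -0.2, -1.0]

t 3.6 [ 0.474 -0.089  0.191] x [-0.994  0.108  0.01 ] y [0.108 0.994 0.003] F [-0.6 -0.2 -1. ] -0.0036645033618073696
```

```bash
python3 -m inch '[{"dx":0,"dy":0.01,"dz":0,"rx":0,"ry":0,"rz":0},{"dx":0,"dy":0.02,"dz":0,"rx":0,"ry":0,"rz":0},{"dx":0,"dy":0.03,"dz":0,"rx":0,"ry":0,"rz":0},{"dx":0,"dy":0.04,"dz":0,"rx":0,"ry":0,"rz":0},{"dx":0,"dy":0.05,"dz":0,"rx":0,"ry":0,"rz":0}]' | head -4; echo
python3 off.py
```

```text
time: 4.1
tool_pos: [0.4829, -0.0515, 0.198]
tool_rot: [0.001, 0.055, 0.999, -0.001]
contact_force: [0.2, -0.9, 1.0]

t 4.1 [ 0.483 -0.051  0.198] x [-0.994  0.109 -0.002] y [ 0.109  0.994 -0.001] F [ 0.2 -0.9  1. ] 0.0020685212477768596
```

```bash
python3 -m inch '[{"dx":0,"dy":0.01,"dz":0,"rx":0,"ry":0,"rz":0},{"dx":0,"dy":0.02,"dz":0,"rx":0,"ry":0,"rz":0},{"dx":0,"dy":0.03,"dz":0,"rx":0,"ry":0,"rz":0},{"dx":0,"dy":0.04,"dz":0,"rx":0,"ry":0,"rz":0},{"dx":0,"dy":0.05,"dz":0,"rx":0,"ry":0,"rz":0}]' | head -4; echo
python3 off.py
```

```text
time: 4.6
tool_pos: [0.4868, -0.0115, 0.197]
tool_rot: [0.0, 0.055, 0.998, 0.0]
contact_force: [-0.2, 0.6, 2.7]

t 4.6 [ 0.487 -0.011  0.197] x [-0.994  0.11  -0.001] y [0.11  0.994 0.   ] F [-0.2  0.6  2.7] -0.0014824123003431657
```

```bash
python3 -m inch '[{"dx":0,"dy":0.01,"dz":0,"rx":0,"ry":0,"rz":0},{"dx":0,"dy":0.02,"dz":0,"rx":0,"ry":0,"rz":0},{"dx":0,"dy":0.03,"dz":0,"rx":0,"ry":0,"rz":0},{"dx":0,"dy":0.04,"dz":0,"rx":0,"ry":0,"rz":0},{"dx":0,"dy":0.05,"dz":0,"rx":0,"ry":0,"rz":0}]' | head -4; echo
python3 off.py; python3 - <<'E'
from h import *
save('side','e.png')
E
```

```text
time: 5.1
tool_pos: [0.4908, 0.0283, 0.1962]
tool_rot: [-0.0, 0.055, 0.998, 0.0]
contact_force: [0.0, -0.6, -1.1]

t 5.1 [0.491 0.028 0.196] x [-0.994  0.11   0.001] y [0.11  0.994 0.   ] F [ 0.  -0.6 -1.1] 0.00048455113267057266
```

View pics/e.png

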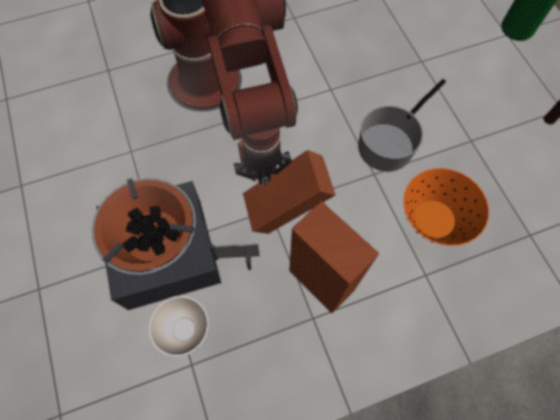

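The brick has toppled and lies with its near end at about x=245–270 px, close to the door tip at (258,250). I'll raise the arm and measure the clearance.

```bash
python3 -m inch '[{"dx":0,"dy":0,"dz":-0.06,"rx":0,"ry":0,"rz":0},{"dx":0,"dy":-0.06,"dz":-0.12,"rx":0,"ry":0,"rz":0},{"dx":0,"dy":-0.13,"dz":-0.18,"rx":0,"ry":0,"rz":0},{"dx":0,"dy":-0.17,"dz":-0.2,"rx":0,"ry":0,"rz":0}]' | head -4; echo
python3 off.py
cat > lie.py <<'E'
from fit import *
ms={}
for c in('scene','side'):
    optics.grab_frame(c);L=nets.outline_of(c,'brick');print(c,[(round(r['confidence'],2),np.round(r['bbox']).tolist()) for r in L])
    w=proj(c,np.array([.5,.13,.03]));ms[c]=min(L,key=lambda r:np.hypot(*(np.array(r['bbox'][:2])-w)))['pixels']
p,f=fit(ms,[box(.23,.114,.064)],[(.5,.13,1.5),(.5,.13,1.2)]);print(p,f)
print(np.round(tf(box(.23,.114,.064)[::2],p)[:,:2],3))
j=(.499,-.258,-1.626);print('in jiko frame x of corners',np.round((tf(box(.23,.114,.064)[::2],p)[:,:2]-j[:2])@np.array([[np.cos(j[2])],[np.sin(j[2])]]).ravel(),3))
E
python3 lie.py
```

```text
time: 5.55
tool_pos: [0.4784, -0.0864, 0.3438]
tool_rot: [0.001, 0.054, 0.999, -0.0]
contact_force: [0.9, 0.8, 0.5]

t 5.55 [ 0.478 -0.086  0.344] x [-0.994  0.108 -0.002] y [ 0.108  0.994 -0.001] F [0.9 0.8 0.5] -0.002586509003200881
scene [(0.73, [331.0, 242.0, 90.0, 155.0]), (0.66, [267.0, 145.0, 35.0, 65.0]), (0.61, [322.0, 201.0, 106.0, 61.0])]
side [(0.93, [333.0, 257.0, 90.0, 110.0]), (0.83, [256.0, 154.0, 35.0, 56.0]), (0.71, [309.0, 201.0, 96.0, 64.0])]
[0.50300792 0.14227791 1.46748675] 0.6002604015766104
[[0.548 0.022]
 [0.434 0.034]
 [0.572 0.251]
 [0.458 0.263]]
in jiko frame x of corners [-0.282 -0.288 -0.512 -0.517]
```

```bash
python3 - <<'E'
s=open('lie.py').read()
s=s.replace("ms={}","ms={};ig={}").replace("p,f=fit(","ig={c:ig[c]&~ms[c] for c in ig}\np,f=fit(").replace("    w=","    b=[r['pixels'] for r in L if np.hypot(r['bbox'][0]-332,r['bbox'][1]-250)<25];ig[c]=b[0]\n    w=").replace("(.5,.13,1.2)]","(.5,.13,1.2)],ig").replace("optics.grab_frame(c)","save(c,'f%s.png'%c)")
open('lie.py','w').write(s)
E
python3 lie.py
```

```text
scene [(0.73, [323.0, 200.0, 99.0, 59.0]), (0.71, [332.0, 243.0, 91.0, 149.0]), (0.64, [264.0, 144.0, 39.0, 67.0])]
side [(0.96, [310.0, 200.0, 96.0, 62.0]), (0.9, [335.0, 256.0, 88.0, 110.0]), (0.78, [255.0, 152.0, 34.0, 60.0]), (0.58, [400.0, 125.0, 85.0, 92.0])]
[0.50448035 0.14308048 1.45526605] 0.9374498811235195
[[0.548 0.022]
 [0.435 0.035]
 [0.574 0.251]
 [0.461 0.264]]
in jiko frame x of corners [-0.283 -0.289 -0.512 -0.519]
```

View pics/fscene.png

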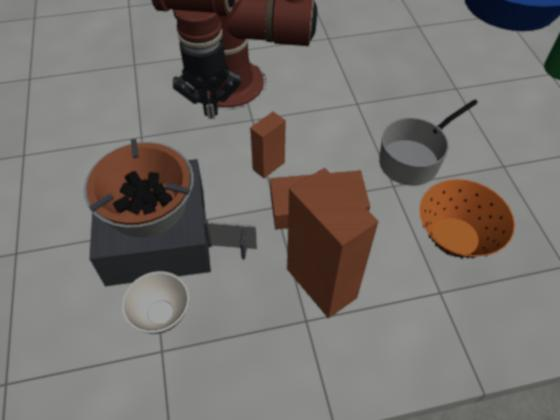

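The brick lies flat on its broad side. Its nearest corner is 283 mm out in the jiko frame and the door's sweep ends at 236 mm, so it's clear. Next I plan the door push.

```bash
cat > door.py <<'E'
import sys,numpy as np
from plant import state
from scipy.spatial.transform import Rotation as Ro
J=np.array([.499,-.258]);yw=-1.626;jx=np.array([np.cos(yw),np.sin(yw)]);jy=np.array([-jx[1],jx[0]])
H=J-.124*jx+.056*jy
s=state();q=s['tool_rot'];T=Ro.from_quat([*q[1:],q[0]]).as_matrix();a=np.arctan2(T[1,1],T[0,1])
print('t',round(s['time'],2),np.round(s['tool_pos'],3),'yaw',round(a,3),'q',np.round(s['joint_pos'],2),'F',np.round(s['contact_force'],1))
# args: theta,gap(mm beyond contact),z,[yaw theta]
for w in sys.argv[1:]:
    w=[float(k) for k in w.split(',')];th,gap,z=w[:3];ty=w[3] if len(w)>3 else th
    u=-np.sin(th)*jx-np.cos(th)*jy;n=-np.cos(th)*jx+np.sin(th)*jy
    C=np.r_[H+.085*u+(.053+gap/1000)*n,z]
    uy=-np.sin(ty)*jx-np.cos(ty)*jy;d=np.arctan2(uy[1],uy[0])-a;d=(d+np.pi)%(2*np.pi)-np.pi
    v=T.T@(C-s['tool_pos'])/.8
    print(w,np.round(C,3),'dx %.3f dy %.3f dz %.3f rz %.3f'%(*v,-d/1.5))
E
python3 door.py 1.85,25,.3 1.85,25,.06
```

```text
t 5.95 [ 0.478 -0.085  0.34 ] yaw 1.463 q [-0.33 -0.33  1.78  0.    1.69 -1.79] F [0.4 0.2 0.4]
[1.85, 25.0, 0.3] [ 0.663 -0.083  0.3  ] dx -0.230 dy 0.027 dz 0.049 rz 0.151
[1.85, 25.0, 0.06] [ 0.663 -0.083  0.06 ] dx -0.231 dy 0.027 dz 0.349 rz 0.151
```

```bash
sed -i "s/uy\[0\])-a/uy[0])-np.pi\/2-a/; s/(.053+gap/(.0565+gap/" door.py
python3 -m inch '[{"dx":-0.05,"dy":0.006,"dz":0,"rx":0,"ry":0,"rz":0.1},{"dx":-0.1,"dy":0.012,"dz":0,"rx":0,"ry":0,"rz":0.2},{"dx":-0.15,"dy":0.018,"dz":0,"rx":0,"ry":0,"rz":0.3},{"dx":-0.2,"dy":0.024,"dz":0,"rx":0,"ry":0,"rz":0.4},{"dx":-0.235,"dy":0.027,"dz":0,"rx":0,"ry":0,"rz":0.5}]' | head -2; echo
python3 -m inch '[{"dx":0,"dy":0,"dz":0,"rx":0,"ry":0,"rz":0.1},{"dx":0,"dy":0,"dz":0,"rx":0,"ry":0,"rz":0.2},{"dx":0,"dy":0,"dz":0,"rx":0,"ry":0,"rz":0.3},{"dx":0,"dy":0,"dz":0,"rx":0,"ry":0,"rz":0.4},{"dx":0,"dy":0,"dz":0,"rx":0,"ry":0,"rz":0.5}]' | head -2; echo
python3 door.py 1.85,25,.3 1.85,25,.06
```

```text
time: 6.45
tool_pos: [0.6693, -0.083, 0.339]

time: 6.95
tool_pos: [0.6674, -0.0832, 0.3396]

t 6.95 [ 0.667 -0.083  0.34 ] yaw -0.043 q [-0.23  0.13  1.36  0.    1.66 -0.19] F [-0.4  1.   0.2]
[1.85, 25.0, 0.3] [ 0.667 -0.084  0.3  ] dx -0.001 dy -0.001 dz 0.050 rz 0.194
[1.85, 25.0, 0.06] [ 0.667 -0.084  0.06 ] dx -0.001 dy -0.000 dz 0.350 rz 0.194
```

```bash
python3 -m inch '[{"dx":0,"dy":0,"dz":0.05,"rx":0,"ry":0,"rz":0.1},{"dx":0,"dy":0,"dz":0.1,"rx":0,"ry":0,"rz":0.194},{"dx":0,"dy":0,"dz":0.15,"rx":0,"ry":0,"rz":0.194},{"dx":0,"dy":0,"dz":0.2,"rx":0,"ry":0,"rz":0.194},{"dx":0,"dy":0,"dz":0.2,"rx":0,"ry":0,"rz":0.194}]' | head -2; echo
python3 - <<'E'
from h import *
save('side','g.png')
E
python3 door.py 1.85,25,.06
```

```text
time: 7.45
tool_pos: [0.6627, -0.0823, 0.1718]

t 7.5 [ 0.665 -0.083  0.176] yaw -0.328 q [-0.24  0.2   1.55  0.    1.41  0.09] F [ 0.2 -0.8  0.9]
[1.85, 25.0, 0.06] [ 0.667 -0.084  0.06 ] dx -0.000 dy 0.004 dz 0.145 rz 0.004
```

View pics/g.png

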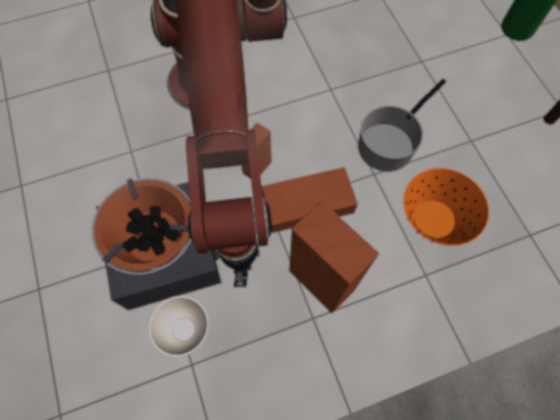

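The tool, at about (240,275), is beyond the handle and clear of the bowl and the big brick. I'll lower it and push along the arc.

```bash
python3 -m inch '[{"dx":0,"dy":0.004,"dz":0.05,"rx":0,"ry":0,"rz":0},{"dx":0,"dy":0.004,"dz":0.1,"rx":0,"ry":0,"rz":0},{"dx":0,"dy":0.004,"dz":0.145,"rx":0,"ry":0,"rz":0},{"dx":0,"dy":0.004,"dz":0.145,"rx":0,"ry":0,"rz":0}]' | sed -n 1,4p; echo
python3 door.py 1.85,10,.06 1.85,-3,.06 1.75,-3,.06 1.63,-3,.06 1.5,-3,.06
```

```text
time: 7.9
tool_pos: [0.668, -0.0847, 0.0616]
tool_rot: [-0.003, 0.813, 0.582, -0.003]
contact_force: [-1.2, 0.1, 0.3]

t 7.9 [ 0.668 -0.085  0.062] yaw -0.329 q [-0.24  0.32  1.61  0.    1.22  0.09] F [-1.2  0.1  0.3]
[1.85, 10.0, 0.06] [ 0.652 -0.079  0.06 ] dx 0.001 dy -0.021 dz 0.002 rz 0.003
[1.85, -3.0, 0.06] [ 0.64  -0.075  0.06 ] dx 0.001 dy -0.037 dz 0.002 rz 0.003
[1.75, -3.0, 0.06] [ 0.634 -0.067  0.06 ] dx 0.007 dy -0.048 dz 0.002 rz -0.063
[1.63, -3.0, 0.06] [ 0.625 -0.059  0.06 ] dx 0.013 dy -0.062 dz 0.003 rz -0.143
[1.5, -3.0, 0.06] [ 0.614 -0.051  0.06 ] dx 0.017 dy -0.077 dz 0.003 rz -0.230
```

```bash
python3 -m inch '[{"dx":0,"dy":-0.021,"dz":0,"rx":0,"ry":0,"rz":0},{"dx":0,"dy":-0.037,"dz":0,"rx":0,"ry":0,"rz":0},{"dx":0.007,"dy":-0.048,"dz":0,"rx":0,"ry":0,"rz":-0.063},{"dx":0.013,"dy":-0.062,"dz":0,"rx":0,"ry":0,"rz":-0.143},{"dx":0.017,"dy":-0.077,"dz":0,"rx":0,"ry":0,"rz":-0.23}]' | sed -n 1,4p; echo
python3 door.py 1.38,-3,.06 1.25,-3,.06 1.12,-3,.06 .99,-3,.06 .86,-3,.06
```

```text
time: 8.4
tool_pos: [0.62, -0.0528, 0.0708]
tool_rot: [0.003, 0.7, 0.714, 0.002]
contact_force: [1.4, 0.8, 0.4]

t 8.4 [ 0.62  -0.053  0.071] yaw 0.021 q [-0.2   0.19  1.75  0.    1.2  -0.23] F [1.4 0.8 0.4]
[1.38, -3.0, 0.06] [ 0.603 -0.046  0.06 ] dx 0.009 dy -0.021 dz 0.013 rz -0.077
[1.25, -3.0, 0.06] [ 0.591 -0.041  0.06 ] dx 0.015 dy -0.036 dz 0.013 rz -0.163
[1.12, -3.0, 0.06] [ 0.578 -0.038  0.06 ] dx 0.019 dy -0.052 dz 0.013 rz -0.250
[0.99, -3.0, 0.06] [ 0.565 -0.037  0.06 ] dx 0.021 dy -0.068 dz 0.013 rz -0.337
[0.86, -3.0, 0.06] [ 0.552 -0.037  0.06 ] dx 0.021 dy -0.084 dz 0.013 rz -0.423
```

```bash
python3 -m inch '[{"dx":0.007,"dy":-0.015,"dz":0,"rx":0,"ry":0,"rz":-0.077},{"dx":0.013,"dy":-0.03,"dz":0,"rx":0,"ry":0,"rz":-0.163},{"dx":0.017,"dy":-0.046,"dz":0,"rx":0,"ry":0,"rz":-0.25},{"dx":0.019,"dy":-0.062,"dz":0,"rx":0,"ry":0,"rz":-0.337},{"dx":0.019,"dy":-0.078,"dz":0,"rx":0,"ry":0,"rz":-0.423}]' | sed -n 1,4p; echo
python3 - <<'E'
from h import *
save('side','i.png');im=save('scene','k.png')
E
python3 door.py .73,-3,.06 .6,-3,.06 .47,-3,.06 .34,-3,.06 .21,-3,.06
```

```text
time: 8.9
tool_pos: [0.5572, -0.0386, 0.0707]
tool_rot: [0.004, 0.442, 0.897, 0.001]
contact_force: [1.5, -0.2, 0.2]

t 9.0 [ 0.556 -0.039  0.07 ] yaw 0.65 q [-0.2   0.05  1.9  -0.    1.19 -0.85] F [ 0.4  1.  -0.3]
[0.73, -3.0, 0.06] [ 0.539 -0.039  0.06 ] dx 0.012 dy -0.017 dz 0.012 rz -0.091
[0.6, -3.0, 0.06] [ 0.527 -0.043  0.06 ] dx 0.018 dy -0.032 dz 0.012 rz -0.177
[0.47, -3.0, 0.06] [ 0.515 -0.048  0.06 ] dx 0.022 dy -0.048 dz 0.012 rz -0.264
[0.34, -3.0, 0.06] [ 0.504 -0.055  0.06 ] dx 0.023 dy -0.064 dz 0.012 rz -0.351
[0.21, -3.0, 0.06] [ 0.494 -0.063  0.06 ] dx 0.023 dy -0.080 dz 0.012 rz -0.437
```

View pics/k.png

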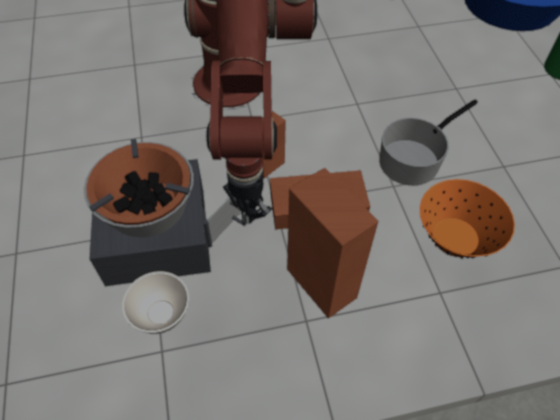

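The door follows: the sheet now runs from (208,240) to (235,213), about half shut. Continuing.

```bash
python3 -m inch '[{"dx":0.011,"dy":-0.017,"dz":0,"rx":0,"ry":0,"rz":-0.091},{"dx":0.018,"dy":-0.032,"dz":0,"rx":0,"ry":0,"rz":-0.177},{"dx":0.022,"dy":-0.048,"dz":0,"rx":0,"ry":0,"rz":-0.264},{"dx":0.023,"dy":-0.064,"dz":0,"rx":0,"ry":0,"rz":-0.35},{"dx":0.023,"dy":-0.078,"dz":0,"rx":0,"ry":0,"rz":-0.437}]' | sed -n 1,4p; echo
python3 door.py .1,-2,.07 .0,-1,.07 0,-4,.07 0,-8,.07
```

```text
time: 9.5
tool_pos: [0.4956, -0.0624, 0.0687]
tool_rot: [0.003, 0.131, 0.991, -0.0]
contact_force: [1.1, 1.0, 0.3]

t 9.5 [ 0.496 -0.062  0.069] yaw 1.308 q [-0.27 -0.09  2.04  0.    1.19 -1.58] F [1.1 1.  0.3]
[0.1, -2.0, 0.07] [ 0.486 -0.07   0.07 ] dx 0.009 dy -0.013 dz -0.002 rz -0.072
[0.0, -1.0, 0.07] [ 0.48  -0.077  0.07 ] dx 0.014 dy -0.023 dz -0.002 rz -0.139
[0.0, -4.0, 0.07] [ 0.48 -0.08  0.07] dx 0.013 dy -0.027 dz -0.002 rz -0.139
[0.0, -8.0, 0.07] [ 0.48  -0.084  0.07 ] dx 0.012 dy -0.031 dz -0.002 rz -0.139
```

```bash
python3 -m inch '[{"dx":0.009,"dy":-0.013,"dz":0,"rx":0,"ry":0,"rz":-0.072},{"dx":0.014,"dy":-0.021,"dz":0,"rx":0,"ry":0,"rz":-0.139},{"dx":0.014,"dy":-0.024,"dz":0,"rx":0,"ry":0,"rz":-0.139},{"dx":0.014,"dy":-0.026,"dz":0,"rx":0,"ry":0,"rz":-0.139},{"dx":0.014,"dy":-0.026,"dz":0,"rx":0,"ry":0,"rz":-0.139}]' | sed -n 1,4p; echo
python3 door.py
```

```text
time: 10.0
tool_pos: [0.4811, -0.0748, 0.0687]
tool_rot: [0.004, 0.031, 1.0, 0.005]
contact_force: [7.2, 18.7, -0.3]

t 10.0 [ 0.481 -0.075  0.069] yaw 1.51 q [-0.31 -0.12  2.07  0.01  1.19 -1.83] F [ 7.2 18.7 -0.3]
```

18.7 N at the predicted shut position means the door is against its stop. Backing off and up.

```bash
python3 -m inch '[{"dx":0,"dy":0.015,"dz":0,"rx":0,"ry":0,"rz":0},{"dx":0,"dy":0.035,"dz":0,"rx":0,"ry":0,"rz":0},{"dx":0,"dy":0.045,"dz":-0.02,"rx":0,"ry":0,"rz":0},{"dx":0,"dy":0.045,"dz":-0.08,"rx":0,"ry":0,"rz":0},{"dx":0,"dy":0.045,"dz":-0.14,"rx":0,"ry":0,"rz":0}]' | sed -n 1,4p
python3 -m inch '[{"dx":0.05,"dy":0.02,"dz":-0.06,"rx":0,"ry":0,"rz":0},{"dx":0.1,"dy":0.05,"dz":-0.12,"rx":0,"ry":0,"rz":0},{"dx":0.15,"dy":0.1,"dz":-0.18,"rx":0,"ry":0,"rz":0},{"dx":0.15,"dy":0.15,"dz":-0.22,"rx":0,"ry":0,"rz":0},{"dx":0.15,"dy":0.15,"dz":-0.22,"rx":0,"ry":0,"rz":0}]' | sed -n 1,4p
python3 - <<'E'
from h import *
save('side','l.png');b=save('scene','m.png');cv2.imwrite('pics/n.png',cv2.resize(b[90:330,60:400,::-1],None,fx=2.3,fy=2.3))
for r in nets.boxes_of('scene','air_door')[:2]:print(r)
E
python3 door.py;python3 lie.py
```

```text
time: 10.5
tool_pos: [0.4793, -0.0426, 0.1799]
tool_rot: [0.0, 0.03, 1.0, -0.0]
contact_force: [1.3, -0.2, 0.3]
time: 11.0
tool_pos: [0.3655, 0.084, 0.3572]
tool_rot: [0.003, 0.031, 1.0, -0.0]
contact_force: [0.8, 0.3, 1.2]
{'bbox': [211.8, 217.8, 24.3, 64.1], 'confidence': 0.65}
t 11.15 [0.367 0.085 0.359] yaw 1.515 q [ 0.03 -0.62  1.95 -0.    1.8  -1.49] F [-0.6 -0.3 -0.2]
scene [(0.94, [330.0, 241.0, 91.0, 147.0]), (0.83, [266.0, 146.0, 36.0, 67.0]), (0.81, [322.0, 198.0, 101.0, 61.0]), (0.63, [212.0, 217.0, 22.0, 68.0]), (0.44, [430.0, 142.0, 101.0, 86.0])]
side [(0.79, [334.0, 258.0, 88.0, 113.0]), (0.74, [255.0, 152.0, 35.0, 61.0]), (0.71, [309.0, 200.0, 94.0, 63.0])]
[0.5045899  0.14296531 1.44754972] 0.922222067428253
[[0.547 0.022]
 [0.434 0.036]
 [0.575 0.25 ]
 [0.462 0.264]]
in jiko frame x of corners [-0.282 -0.29  -0.512 -0.519]
```

View pics/n.png

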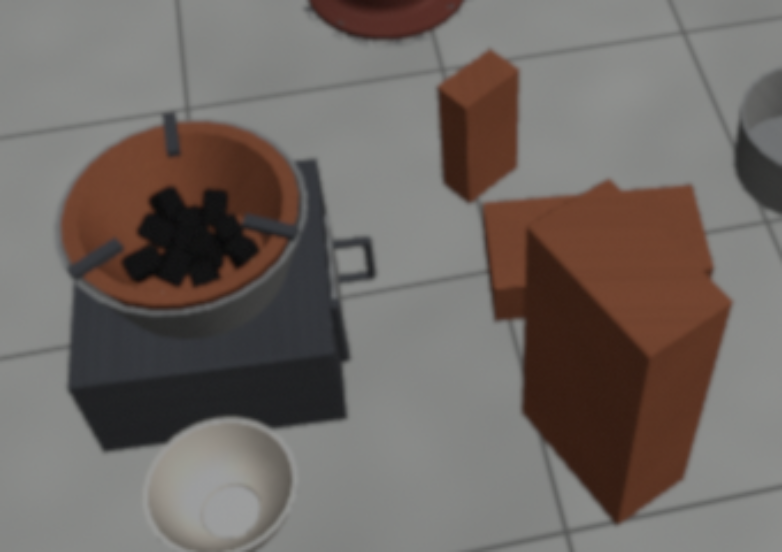

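The sheet lies along the jiko's front, with the handle bar at crop (371,258), full picture (221,202). The brick is flat and clear, and the bystanders are untouched. One numeric check of the bar, then I hand in.

```bash
python3 - <<'E'
from h import *
jx=np.array([np.cos(-1.626),np.sin(-1.626)]);jy=np.array([-jx[1],jx[0]]);H=np.array([.499,-.258])-.124*jx+.056*jy
for th in(0,.05,.1,.2):
    u=-np.sin(th)*jx-np.cos(th)*jy;n=-np.cos(th)*jx+np.sin(th)*jy
    print(th,[(proj('scene',np.r_[H+.085*u+.037*n,z])-[60,90])*2.3 for z in(.034,.094)])
E
```

```text
0 [array([367.88990075, 271.13076765]), array([362.77513069, 236.87606764])]
0.05 [array([372.0459596 , 272.10139035]), array([367.09188371, 237.86619812])]
0.1 [array([376.12910887, 273.24404451]), array([371.3325271 , 239.03154431])]
0.2 [array([384.04032005, 276.03635212]), array([379.54789598, 241.8787174 ])]
```

```bash
python3 - <<'E'
import cv2,numpy as np
a=cv2.imread('pics/m.png')[180:260,185:235];b=cv2.imread('pics/l.png')[205:285,190:240]
r=[cv2.convertScaleAbs(cv2.resize(x,None,fx=7,fy=7,interpolation=cv2.INTER_CUBIC),alpha=1.5) for x in(a,b)]
cv2.imwrite('pics/o.png',np.hstack(r))
E
```

```text
(no output)
```

View pics/o.png

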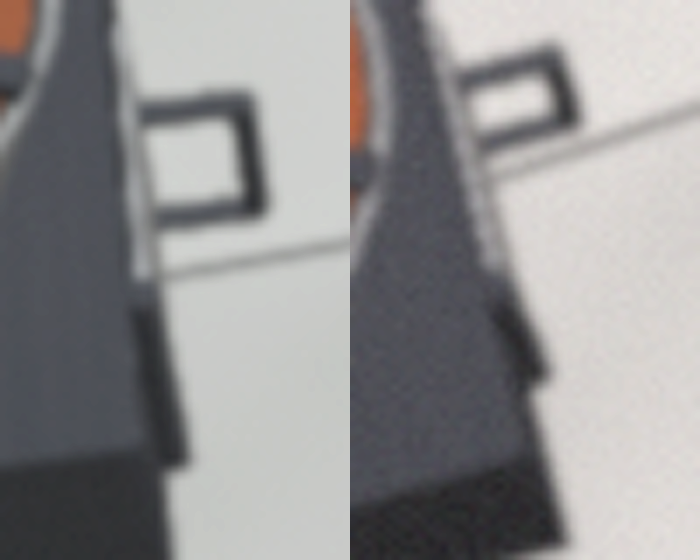

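```bash
python3 - <<'E'
from h import *
jx=np.array([np.cos(-1.626),np.sin(-1.626)]);jy=np.array([-jx[1],jx[0]]);J=np.array([.499,-.258])
f=lambda x,y,z:(proj('scene',np.r_[J+x*jx+y*jy,z])-[185,180])*7
print('front top corner',f(-.12,.12,.125),'hinge side sheet top',f(-.126,.056,.112),'free edge top',f(-.126,-.056,.112),'handle top',f(-.163,-.029,.094),'handle bot',f(-.163,-.029,.034))
print('edge at y0',f(-.12,0,.125),f(-.12,-.056,.125))
E
```

```text
front top corner [131.8317607  433.85652698] hinge side sheet top [139.07012133 282.60995887] free edge top [111.52895116   7.88330377] handle top [235.0797117   90.16588635] handle bot [250.41758576 194.43075721]
edge at y0 [101.66808367 120.03066635] [ 88.75575903 -14.31042823]
```

Every observed point is shifted by about the same +8 px from its prediction (hinge, free edge and bar), so the door sits at 0 within the measuring error. Handing in.

```bash
python3 -c "
from plant import ticket
print(ticket.job_done())"
```

```text
the job is handed in; nothing more can be done
None
```

The brick lies flat on the tiles, about 45 mm clear of the door's sweep; the air door is pushed shut against its stop, the bystanders look untouched in the pictures, and the job was handed in at about 11 s (no verdict returned).

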